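# Check the tube crimper's hand lever

### The arm

A 6-joint arm with a two-finger parallel gripper is mounted at the origin on the work surface. World frame = base frame: x ahead of the robot, y to its left, z up, the work surface at z = 0. Lengths are in mm, angles in rad, forces in N, time in s.
With the tool pointing down it reaches from about 225 to 725 mm from the base axis. Payload 3.1 kg.
Tool frame: the origin (TCP) lies midway between the tips of the shut fingers; the grasp point (between the pads) lies 19 mm behind it; z points along the fingers, y is the direction in which the jaws open and shut (so a half turn about z gives the same grasp; the last joint's range is limited). The gripper opens to 85 mm and grips with 20 to 120 N. Pads are 22 mm wide; open, the fingers measure 114 mm over their backs; the gripper's body (76 mm by 85 mm) begins 54 mm behind the grasp point. The pads swing forward as they close: fully open they stand 13 mm farther back than shut.
Start: joints at [1.169, 0.048, 0.099, 1.622, 0, 1.443], TCP at [141.963, 505.434, 231.312] pointing down, gripper open.
Joint ranges: [-2.91, 2.91], [-0.99, 1.94], [-1.21, 1.42], [-2.12, 2.29], [-1.49, 1.47], [-3.14, 3.14]. Speed limits (rad/s): [2.79, 2.79, 3.14, 3.14, 3.14, 3.14].

### API

Orientations are given as a rotation vector (axis times angle).
In Python, from cell import manip, solve_ik, vision, ticket gives the robot as it stands. The module is installed in compiled form; this text tells all that it offers. Calls block until the motion is done:
- manip.move_to(position, orientation): joint-space move of the TCP to a pose.
- manip.servo_line(position, attitude=None, feed=150): straight line of the TCP; attitude=None keeps the orientation; feed is the mean speed in mm/s.
- manip.movej(angles): joint-space move.
- manip.gripper_to(opening, f_grip=None): opening from 0.0 (shut) to 1.0 (fully open); f_grip is the grip in N (None keeps the last); returns when the fingers have stopped.
- manip.wait(seconds).
- solve_ik(position, orientation): joint angles nearest the present ones, or None.
- manip.sense(): the state.
- vision.camera(name): name is "side" or "top" or "wrist"; returns a dict with "pixels" (480x640x3 uint8, red, green, blue), "K" (3x3 intrinsics, pixels), "camera_from_world" (4x4, takes a point from world to camera coordinates); the wrist camera has in their place "mount" (4x4, takes a point from camera to tool coordinates, whose origin is the TCP and whose axes are the flange's). Camera axes: x right, y down, z forward; pixel columns grow to the right and rows downward; lengths in mm; the calibration is good to about 2 mm. A picture is of the moment at which its call begins: read the wrist's pose just before it. There is no depth.
A pose or a line that the arm cannot do raises manip.MotionError and nothing moves.
- ticket.finish_job(): hands the job in, once; it reports no verdict.
The state is a dict: "time": time; "joint_positions": joint angles; "joint_velocities": joint speeds; "joint_torque": joint torques, N m; "position": TCP position; "eef_rot": TCP orientation; "contact_force": force on the tool from outside, world axes, zero at the start; "moment": the same for the moment, N m; "width": opening from 0.0 (shut) to 1.0 (fully open).
Only numpy, scipy, OpenCV 4.12 (cv2) and the standard library are available. Lean on these libraries where they do the work, as an engineer would, in place of code of your own. Each camera call takes 0.05 s, during which the arm holds its last target.

### The job

Check the bench tube crimper before use: with the outside of the fingers, gently press its blue hand lever in from its outer side until it comes up against its stop, short of the black bar, hold it there for about a second, then let it spring all the way back out, without touching the bar or the steel inner face of the lever. Then record the check: with the fingertips push the white cover of the check board along its track, all the way to the far end, so that it hides the red field and shows the green one, and draw clear. Nothing is to be gripped or lifted, and the bottles, jars and other things stay as they stand.

Things in the scene. Friction and masses are not known exactly. Their poses are not given: they have to be found in the camera images.
- crimper: Tube crimper: level pliers on a stand screwed to the table. Origin: under the middle of its grey foot (150 x 110 x 14 mm). Head 136 mm high, jaws on the +x side; handles run to -x, centres 105 mm above the table. x points away from the robot, turned up to 0.3 rad; +y is the bar's side, -y the lever's outer side, free of loose things for 90 mm. The lever's upright pivot is at x 0, y -10 mm.
- bar_mid (a point): Middle of the bar, the crimper's fixed black rubber handle: round, 22 mm diameter, reaching 79 mm either way along the crimper's x from this point, which is on its centre line, 105 mm above the table, at x = -122 mm, y = +14 mm of the crimper's frame. Axes as the crimper's. Not to be touched.
- lever (a joint): Blue hand lever, a flat bar 92 to 118 mm above the table, 17 mm thick, 195 mm long from its pivot. Rad: 0 = sprung out (0.46 rad off the crimper's -x, towards its -y), grows as pressed towards the bar; firm stop at 0.36, with 10 to 24 mm of air left to the bar. 150 mm from the pivot it takes 2 N to start, 7 N to reach the stop, then the force rises steeply. Springs back when let go.
- lever_grip (a point): The spot to press: on the lever's outer face, 150 mm from its pivot, half-way up (105 mm above the table). It moves with the lever. Axes: -x runs along the lever to its free end (45 mm farther), +y points square into the lever (the direction of pressing, towards the bar), z up. The pivot is at x = +150 mm, y = +8.5 mm here. The opposite, inner face carries a bright steel strip: not to be touched.
- cover (a joint): White cover, 110 x 110 mm and 22 mm thick, in a straight low track on the check board; too wide to grip. Joint in m: 0 = near end, on the green field, red field showing (starts at 0 to 0.02); 0.11 = far end, hard stop, on the red field, green field showing. Stays where left; takes about 2 N to slide.
- cover_edge (a point): Middle of the cover's near upright edge face (the face that looks to the robot), half-way up it, 24 mm above the table; the face is 110 mm wide and reaches from 13 to 35 mm above the table. It moves with the cover. x axis: along the track, the direction to push (away from the robot); z up.
- board: Check board, a grey plate 250 x 130 mm, 12 mm thick, fixed to the table; origin under its middle. Its x axis is along the track and points away from the robot, turned up to 0.25 rad. The near half is the green field, the far half the red one. Two aluminium side rails, 26 mm high above the table, 115 mm apart between them, and an end stop at the far end.
- jar_dark: Dark brown jar, 48 mm diameter, 85 mm high, beside the crimper's head on the bar's side; origin under its middle. Leave alone.
- jar_small: Small amber jar, 44 mm diameter, 70 mm high, beside the far half of the board; origin under its middle. Leave alone.
- bottle_a: Amber bottle with white cap, 60 mm diameter, 125 mm high, left side of the table; origin under its middle. Leave alone.
- bottle_b: Amber bottle with white cap, 60 mm diameter, 125 mm high, right side of the table; origin under its middle. Leave alone.
- tube_a: Closed aluminium tube standing on its cap, 34 mm diameter, 100 mm high, on the right; origin under its middle. Leave alone.
- mortar: White ceramic mortar, 96 mm across, 62 mm high, towards the back; origin under its middle. Leave alone.
- spatula: Spatula with white handle lying on the left, 190 mm long. Leave alone.

How it is judged:
By the outcome, as a careful person would: the job done as asked, in the order asked, and still so for the second after the job is handed in, with the robot touching nothing.
It also fails if it takes over 53 s, if anything falls off the work surface, if the arm or the gripper's body presses on something with over 40 N, if the wrist force passes 120 N, or if a joint passes its speed limit or range.

## Working session

There is one attempt and no reset: what is moved stays moved. The work goes in short steps, each a Python script; the robot and the scene stay as the last script left them, time stands still between calls to the robot, and variables do not carry over. Pictures are saved under pics/ and viewed, and the job is handed in when it is done.

```bash
mkdir -p pics
python3 - <<'E'
from cell import manip, vision
import cv2,numpy as np
s=manip.sense();print(s)
for n in("top","side"):
    c=vision.camera(n);cv2.imwrite(f"pics/{n}0.png",c["pixels"][...,::-1]);np.savez(f"{n}0.npz",**c);print(n,c["K"],c["camera_from_world"])
E
```

```text
{'time': 0.0, 'joint_positions': array([1.16920418e+00, 4.87372973e-02, 9.75660757e-02, 1.62198637e+00,
       2.16978457e-05, 1.44300051e+00]), 'joint_velocities': array([-7.60164405e-04,  8.48787666e-05,  7.75416873e-04, -6.96645969e-04,
       -1.10941355e-03, -1.74643404e-04]), 'joint_torque': array([-1.51283639e-03, -3.38791823e+01,  3.20009601e+01,  2.06957676e-02,
       -2.53201551e-04,  5.50207687e-06]), 'position': array([141.71486616, 504.87277185, 230.10822837]), 'eef_rot': array([-0.42864878, -3.11156541,  0.00357024]), 'contact_force': array([ 0.45029587,  0.47250526, -0.03470292]), 'moment': array([-0.00276376, -0.01666279, -0.01518611]), 'width': 0.9992190916588787}
top [[573.68345865   0.         333.44962667]
 [  0.         573.68345865 240.12050396]
 [  0.           0.           1.        ]] [[ 6.13546703e-03 -9.99920542e-01  1.10120471e-02 -2.20273907e+01]
 [-9.86943424e-01 -7.82756581e-03 -1.60876991e-01  6.21382867e+02]
 [ 1.60950406e-01 -9.88121200e-03 -9.86913030e-01  1.45513155e+03]
 [ 0.00000000e+00  0.00000000e+00  0.00000000e+00  1.00000000e+00]]
side [[436.90524918   0.         319.8338247 ]
 [  0.         436.90524918 228.56191502]
 [  0.           0.           1.        ]] [[ 8.72584472e-01 -4.88440681e-01  4.69469795e-03 -5.36197498e+02]
 [-3.18481678e-01 -5.76192609e-01 -7.52709438e-01  2.45269272e+02]
 [ 3.70358961e-01  6.55307392e-01 -6.58336131e-01  8.66483920e+02]
 [ 0.00000000e+00  0.00000000e+00  0.00000000e+00  1.00000000e+00]]
```

View pics/top0.png

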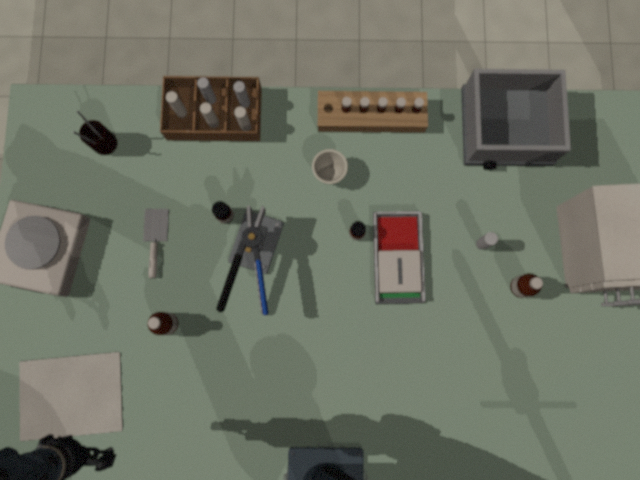

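View pics/side0.png

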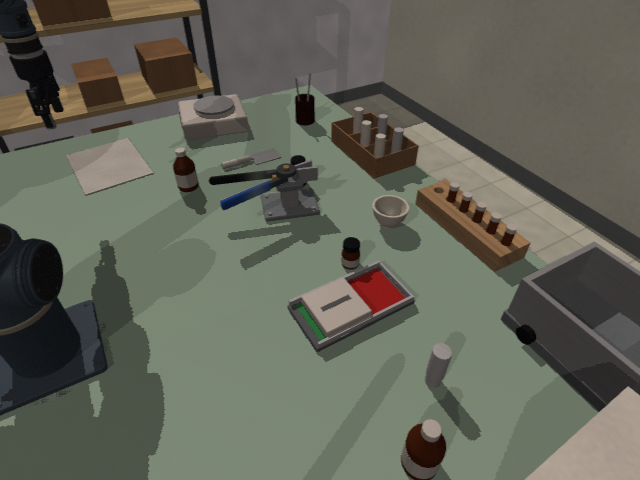

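The top view shows the crimper with its pivot near (252,237), the blue lever's end near (266,312) and the black bar's end near (221,308). The board spans (375..425, 212..302), with the cover near its lower end. Next I measure these with colour masks.

```bash
cat > h.py <<'E'
import numpy as np,cv2
def ray(c,uv,z,T=None):
    K=c["K"];M=c["camera_from_world"];R=M[:3,:3];t=M[:3,3]
    uv=np.atleast_2d(np.asarray(uv,float));d=np.c_[uv,np.ones(len(uv))]@np.linalg.inv(K).T@R
    o=-R.T@t
    return o+d*((z-o[2])/d[:,2])[:,None]
def proj(c,P):
    P=np.atleast_2d(P);q=P@c["camera_from_world"][:3,:3].T+c["camera_from_world"][:3,3];q=q@c["K"].T
    return q[:,:2]/q[:,2:]
def mask(c,lo,hi):
    return cv2.inRange(cv2.cvtColor(c["pixels"],cv2.COLOR_RGB2HSV),lo,hi)
def big(m):
    n,l,s,ce=cv2.connectedComponentsWithStats(m);i=1+np.argmax(s[1:,4]);return l==i,s[i],ce[i]
E
python3 - <<'E'
from h import *
for n in("top","side"):
    c=dict(np.load(n+"0.npz"))
    for nm,lo,hi,z in(("blue",(105,120,50),(125,255,255),118),("red",(0,180,80),(4,255,255),12),("green",(55,150,40),(75,255,200),12)):
        b,s,ce=big(mask(c,lo,hi));ys,xs=np.nonzero(b)
        r=cv2.minAreaRect(np.c_[xs,ys].astype(np.float32));print(n,nm,s,ce)
        print(ray(c,cv2.boxPoints(r),z).round(0)[:,:2].tolist())
    im=c["pixels"][...,::-1]
    cr=im[195:325,200:440] if n=="top" else im[145:350,200:425]
    cv2.imwrite(f"pics/{n}c.png",cv2.resize(cr,None,fx=3.2 if n=="top" else 2.9,fy=3.2 if n=="top" else 2.9,interpolation=cv2.INTER_CUBIC))
E
```

```text
top blue [256 260  12  54 233] [261.40343348 286.91416309]
[[558.0, 178.0], [560.0, 166.0], [428.0, 143.0], [427.0, 154.0]]
top red [ 378  218   39   31 1110] [397.77837838 233.04594595]
[[690.0, -138.0], [690.0, -242.0], [608.0, -240.0], [607.0, -138.0]]
top green [413 294   1   2   2] [413.  294.5]
[[482.0, -230.0], [482.0, -230.0], [484.0, -230.0], [484.0, -230.0]]
side blue [221 182  49  28 363] [241.23140496 196.25344353]
[[423.0, 151.0], [561.0, 175.0], [554.0, 137.0], [420.0, 116.0]]
side red [ 351  269   54   45 1260] [376.3984127  290.42222222]
[[612.0, -141.0], [707.0, -117.0], [695.0, -236.0], [608.0, -253.0]]
side green [297 304  29  36 217] [310.87096774 321.44239631]
[[477.0, -142.0], [489.0, -139.0], [491.0, -242.0], [480.0, -244.0]]
```

View pics/topc.png

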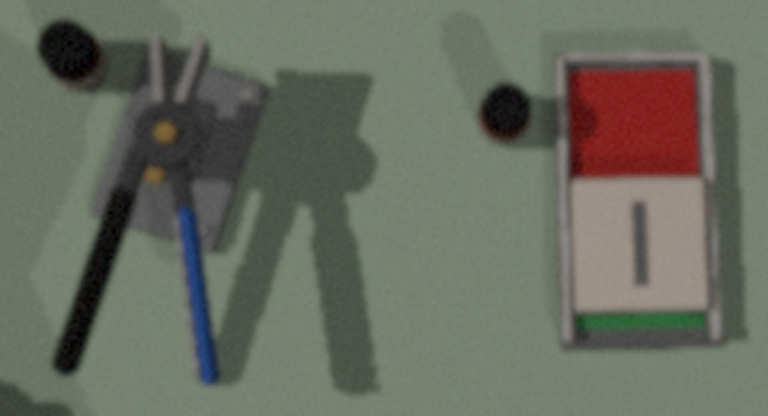

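View pics/sidec.png

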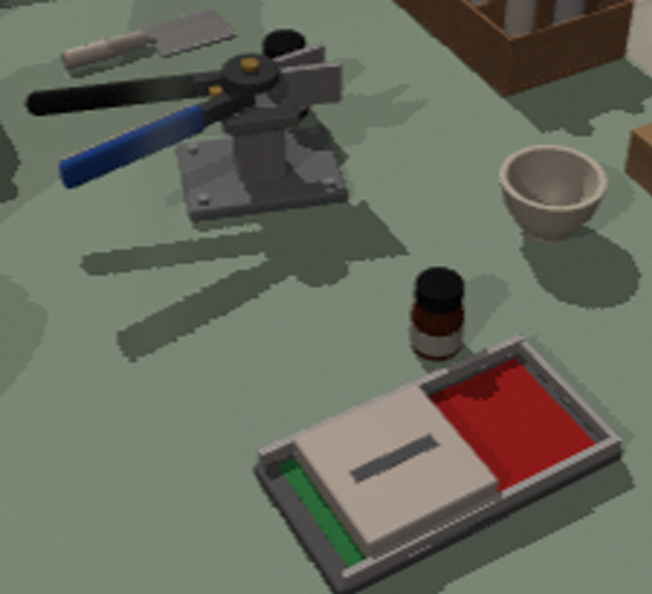

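The side view agrees: the lever is on the robot/board side of the bar, and the near end of the board is open with a thin green strip. For closer measurements I shut the fingers and take a wrist view above the lever's outer side.

```bash
cat >> h.py <<'E'
from scipy.spatial.transform import Rotation as Ro
def ori(yaw):  # tool down, tool x at yaw
    x=np.array([np.cos(yaw),np.sin(yaw),0]);z=np.array([0,0,-1.]);return Ro.from_matrix(np.c_[x,np.cross(z,x),z]).as_rotvec()
def wrist(manip,vision):
    s=manip.sense();c=vision.camera("wrist");T=np.eye(4);T[:3,:3]=Ro.from_rotvec(s["eef_rot"]).as_matrix();T[:3,3]=s["position"]
    c["camera_from_world"]=np.linalg.inv(T@c["mount"]);return c
E
python3 - <<'E'
from cell import manip, vision
from h import *
manip.gripper_to(0.0,60)
manip.move_to([450,60,330],ori(0.18+np.pi/2))
s=manip.sense();print(s["time"],s["position"],s["joint_positions"],s["width"],s["contact_force"])
c=wrist(manip,vision);np.savez("w1.npz",**c);cv2.imwrite("pics/w1.png",c["pixels"][...,::-1]);print(c["mount"].round(2),c["K"])
E
```

```text
2.85 [449.8544499   60.70918763 329.79050271] [-1.40291935e-02 -8.53902370e-02  1.67181917e-01  1.82381029e+00
  3.61882262e-04  1.37545412e+00] -0.0034451169394720997 [ 0.05925534 -0.27299332  0.00510003]
[[  -0.     -0.96   -0.28   69.43]
 [   1.     -0.     -0.      0.6 ]
 [   0.     -0.28    0.96 -142.53]
 [   0.      0.      0.      1.  ]] [[378.08117711   0.         322.31600755]
 [  0.         378.08117711 241.21113313]
 [  0.           0.           1.        ]]
```

View pics/w1.png

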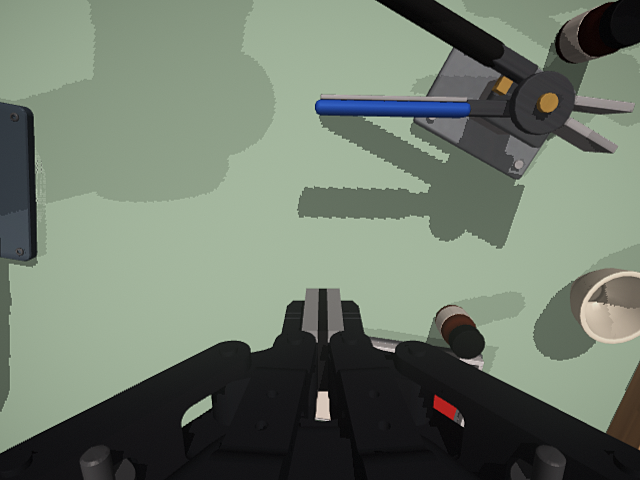

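The wrist view shows the blue lever from (317,107) to (469,109), the brass pivot at (548,102) and the steel strip on the upper (inner) edge. I convert these to positions.

Run:
```python
from h import *
c=dict(np.load("w1.npz"));t=dict(np.load("top0.npz"));sd=dict(np.load("side0.npz"))
print("camera pos",np.linalg.inv(c["camera_from_world"])[:3,3].round(0))
b,s,ce=big(mask(c,(105,120,50),(125,255,255)));ys,xs=np.nonzero(b);print(s)
cols=np.arange(325,462,5)
up=np.array([[x,np.nonzero(b[:,x])[0].min()] for x in cols]);lo=np.array([[x,np.nonzero(b[:,x])[0].max()+1] for x in cols])
for nm,e,z in(("up",up,118),("lo",lo,118),("lo",lo,92)):
    P=ray(c,e,z);k=np.polyfit(P[:,0],P[:,1],1);print(nm,z,P[0,:2].round(1),P[-1,:2].round(1),"yaw",np.arctan(k[0]).round(3))
print("ends",ray(c,[[s[0],107],[s[0]+s[2],108]],118).round(1).tolist())
for nm,cc in(("w",c),("t",t),("s",sd)):
    br=mask(cc,(12,120,90),(25,255,255));n,l,st,cen=cv2.connectedComponentsWithStats(br)
    for i in range(1,n):
        if st[i,4]>=6:
            p=ray(cc,cen[i],136)[0]
            if 480<p[0]<680 and 50<p[1]<300: print(nm,"brass",st[i,4],cen[i].round(1),p.round(1))
# bar: dark mask in top
v=cv2.inRange(cv2.cvtColor(t["pixels"],cv2.COLOR_RGB2HSV)[...,2],0,28);v[:, :210]=0;v[:,275:]=0;v[:262]=0;v[320:]=0
bb,s2,_=big(v);y,x=np.nonzero(bb);P=ray(t,np.c_[x,y],110)[:,:2];m=P.mean(0);u=np.linalg.svd(P-m)[2][0];print("bar",s2,m.round(1),"yaw",np.arctan(u[1]/u[0]).round(3), "extent",(P-m).dot(u).min().round(0),(P-m).dot(u).max().round(0))
```

```text
camera pos [438. 129. 472.]
[ 315   99  156   19 2381]
up 118 [434.8 157.7] [552.3 176.7] yaw 0.162
lo 118 [437.2 144.6] [555.8 164.6] yaw 0.162
lo 92 [437.1 145.7] [564.4 167.2] yaw 0.162
ends [[427.3, 149.6, 118.0], [563.2, 173.6, 118.0]]
w brass 176 [504.1  84.8] [578.6 193.8 136. ]
w brass 295 [548.3 102. ] [619.2 187.6 136. ]
t brass 25 [251.3 235.9] [616.6 186.4 136. ]
t brass 14 [247.8 249.1] [583.4 194.  136. ]
s brass 16 [285.5 166.1] [616.8 186.8 136. ]
s brass 9 [273.4 175.7] [571.4 162.3 136. ]
bar [218 262  22  49 277] [495.4 244. ] yaw -0.303 extent -64.0 64.0
```

Lever yaw is 0.162 and bar yaw −0.30, which fits the 0.46 rad offset. The pivot is near (617,187). The outer face measures 3–4 mm farther out than the pivot predicts, so I start well clear and find it by force.

```bash
cat > press.py <<'E'
from h import *
piv=np.array([617.5,187.]);Y0=0.162
def pose(th,z=86,off=0):
    y=Y0-th;R=np.array([[np.cos(y),-np.sin(y)],[np.sin(y),np.cos(y)]])
    p=piv+R@np.array([-150,-8.5-11-off]);return [p[0],p[1],z],ori(y+np.pi/2),R[:,1]
E
python3 - <<'E'
from cell import manip, vision
from press import *
p,o,_=pose(0,200,45);manip.move_to(p,o)
p,o,_=pose(0,86,45);manip.servo_line(p,o,150)
s=manip.sense();print(s["time"],s["position"],p,s["contact_force"])
p,o,n=pose(0,86,15);manip.servo_line(p,o,100)
s=manip.sense();print(s["time"],s["position"],p,s["contact_force"])
c=wrist(manip,vision);cv2.imwrite("pics/w2.png",c["pixels"][...,::-1])
E
```

```text
4.425 [481.06999968  99.0904158   87.65252879] [np.float64(479.8673551010939), np.float64(99.15066842524293), 86] [0.46466167 0.3284517  0.88855841]
4.875 [475.45140323 129.03802475  86.6712319 ] [np.float64(475.02858486424225), np.float64(128.75786860687035), 86] [-0.49444259  0.1637667  -0.61468753]
```

View pics/w2.png

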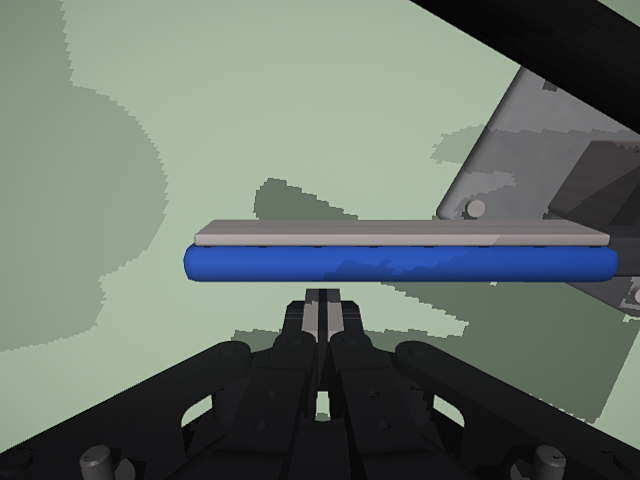

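The fingers are parallel to the lever and just clear of it: lever edge at row 281, fingertips at row 288. The lever's end is about 43 mm from the finger centre (45 expected). I press now.

Run:
```python
from cell import manip, vision
from press import *
p,o,n=pose(0,86,15)
f0=np.mean([(manip.wait(0.05),manip.sense()["contact_force"])[1] for _ in range(4)],0)
print("f0",f0)
th=-0.06;last=0
log=[]
while th<0.42:
    p,o,n=pose(th);manip.servo_line(p,o,70)
    manip.wait(0.05)
    s=manip.sense();f=-(s["contact_force"]-f0)[:2]@n
    pos=np.array(s["position"][:2]);log.append((s["time"],th,f))
    print(f"{s['time']:.2f} th {th:.3f} f {f:.2f} fz {s['contact_force'][2]-f0[2]:.2f} err {(pos-p[:2])@n:.2f}")
    if f>8.0: break
    th+= 0.04 if th<0.24 else 0.012
np.save("th.npy",[th,*f0])
```

```text
f0 [ 0.01257747 -0.40970531  0.19127645]
5.42 th -0.060 f -0.76 fz -0.25 err -0.28
5.72 th -0.020 f -0.04 fz 0.34 err -0.14
6.03 th 0.020 f 2.09 fz 0.78 err -0.74
6.33 th 0.060 f 3.11 fz -0.33 err -0.55
6.62 th 0.100 f 2.51 fz -1.15 err -0.41
6.92 th 0.140 f 3.63 fz -1.19 err -0.42
7.22 th 0.180 f 4.75 fz -1.35 err -0.52
7.53 th 0.220 f 4.61 fz -0.06 err -0.73
7.83 th 0.260 f 5.31 fz 0.13 err -0.96
8.12 th 0.272 f 5.37 fz -0.69 err -1.12
8.43 th 0.284 f 4.96 fz -0.55 err -1.19
8.72 th 0.296 f 5.72 fz -1.13 err -1.26
9.03 th 0.308 f 6.91 fz -0.54 err -1.33
9.32 th 0.320 f 5.80 fz 1.01 err -1.41
9.62 th 0.332 f 6.05 fz -0.68 err -1.50
9.93 th 0.344 f 5.62 fz -0.65 err -1.55
10.22 th 0.356 f 7.20 fz 0.22 err -2.10
10.53 th 0.368 f 11.85 fz 2.45 err -3.92
```

The force rose steeply, to 12 N, at the expected stop angle. I hold about a second, with a picture during the hold, and then release.

Run:
```python
from cell import manip, vision
from press import *
a=np.load("th.npy");th=a[0];n=pose(th)[2]
fs=[]
for _ in range(5):
    manip.wait(0.2);fs.append(-(manip.sense()["contact_force"]-a[1:])[:2]@n)
c=wrist(manip,vision);cv2.imwrite("pics/w3.png",c["pixels"][...,::-1])
print(np.round(fs,1),manip.sense()["time"])
for t in (0.24,0.12,0):
    p,o,_=pose(t,86,0);manip.servo_line(p,o,120)
p,o,_=pose(0,86,40);manip.servo_line(p,o,120)
s=manip.sense();print(s["time"],s["contact_force"]-a[1:])
p,o,_=pose(0,200,45);manip.servo_line(p,o,200)
manip.wait(.1)
for nme in("top","side"):
    c=vision.camera(nme);np.savez(nme+"1.npz",**c)
c=wrist(manip,vision);np.savez("w4.npz",**c);cv2.imwrite("pics/w4.png",c["pixels"][...,::-1])
b,s,ce=big(mask(c,(105,120,50),(125,255,255)));print(s)
cols=np.arange(s[0]+15,s[0]+s[2]-15,5);lo=np.array([[x,np.nonzero(b[:,x])[0].max()+1] for x in cols])
P=ray(c,lo,100);print("lever yaw",np.arctan(np.polyfit(P[:,0],P[:,1],1)[0]),P[0],P[-1],manip.sense()["time"])
# board
t=dict(np.load("top1.npz"));sd=dict(np.load("side1.npz"))
for nm,cc in(("top",t),("side",sd)):
    r=cv2.cvtColor(cc["pixels"],cv2.COLOR_RGB2HSV)
    for k,lo,hi,z in(("red",(0,180,80),(6,255,255),12),("green",(50,120,25),(80,255,220),12),("white",(0,0,120),(25,75,255),35)):
        m=cv2.inRange(r,lo,hi);w=np.zeros_like(m)
        poly=proj(cc,[[440,-110,20],[740,-110,20],[740,-290,20],[440,-290,20]]).astype(np.int32);cv2.fillPoly(w,[poly],255);m&=w
        if k=="white": m=cv2.morphologyEx(m,cv2.MORPH_OPEN,np.ones((7,7)))
        if not m.any(): print(nm,k,"none");continue
        b,s,ce=big(m);y,x=np.nonzero(b);P=ray(cc,np.c_[x,y],z)[:,:2].astype(np.float32);rr=cv2.minAreaRect(P);print(nm,k,s[4],cv2.boxPoints(rr).round(0).tolist())
```

```text
[12.4 11.4 12.2 11.7 11.8] 11.575
12.9667 [ 0.06470094 -0.40805848 -0.32865244]
[ 249  141  239   23 5178]
lever yaw 0.16230301521796905 [434.47968363 144.03866211 100.        ] [560.71522458 164.70889082 100.        ] 13.9333
top red 1127 [[607.0, -139.0], [608.0, -243.0], [690.0, -242.0], [690.0, -138.0]]
top green 104 [[479.0, -142.0], [479.0, -244.0], [485.0, -244.0], [484.0, -142.0]]
top white 1313 [[503.0, -128.0], [504.0, -247.0], [599.0, -246.0], [598.0, -127.0]]
side red 1262 [[606.0, -137.0], [608.0, -239.0], [695.0, -237.0], [693.0, -136.0]]
side green 249 [[476.0, -140.0], [479.0, -242.0], [491.0, -242.0], [489.0, -139.0]]
side white 1351 [[506.0, -135.0], [507.0, -246.0], [598.0, -246.0], [597.0, -134.0]]
```

View pics/w3.png

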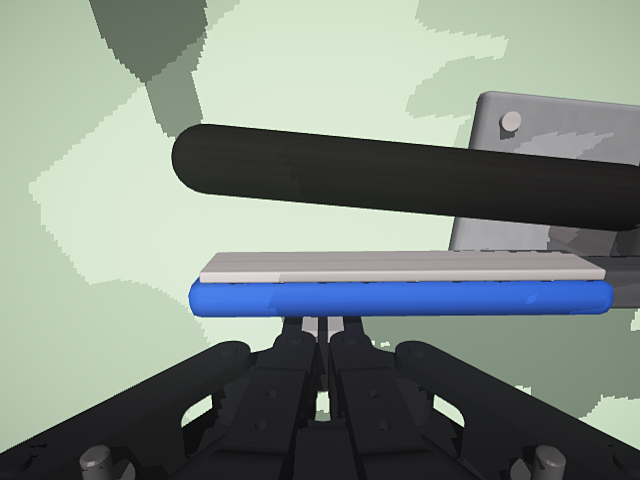

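View pics/w4.png

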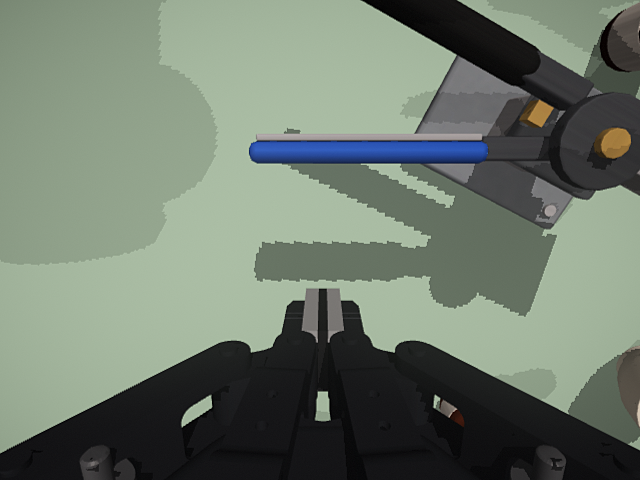

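Hold confirmed: about 12 N steady for roughly 1.1 s, with clear air to the bar. The lever has sprung back to yaw 0.162, the starting value, and the robot is clear. The board measures yaw ≈ 0.015, centre line y ≈ −190, cover near edge x ≈ 490. Now the cover.

Run:
```python
from cell import manip, vision
from h import *
Y=0.015;u=np.array([np.cos(Y),np.sin(Y)]);o=ori(Y+np.pi)
def P(x,z): 
    q=np.array([585,-190.])+u*(x-585);return [q[0],q[1],z]
manip.move_to(P(430,200),o)
manip.servo_line(P(430,60),feed=200);manip.servo_line(P(430,21),feed=80)
manip.wait(.2);f0=np.mean([(manip.wait(0.05),manip.sense()["contact_force"])[1] for _ in range(4)],0)
s=manip.sense();print(s["time"],s["position"],s["joint_positions"])
x=462
while x<620:
    manip.servo_line(P(x,21),feed=60);manip.wait(.05)
    s=manip.sense();d=s["contact_force"]-f0;f=-d[:2]@u;e=(s["position"][:2]-np.array(P(x,21)[:2]))@u
    print(f"{s['time']:.2f} x {x} f {f:.2f} fy {d[1]:.1f} fz {d[2]:.1f} err {e:.2f} z {s['position'][2]:.1f}")
    if f>10: break
    x+=10 if x<580 else 2.5
np.save("x.npy",[x])
```

```text
17.6 [ 430.23913048 -192.46552175   21.31627241] [-5.63068122e-01 -2.93955062e-02 -4.01004055e-01  1.19859544e+00
  4.59496012e-06 -5.78057840e-01]
18.33 x 462 f 0.15 fy -0.4 fz -0.2 err -0.26 z 20.8
18.70 x 472 f 0.25 fy 0.3 fz 0.9 err 0.09 z 21.0
19.07 x 482 f -0.28 fy -0.9 fz 0.3 err 0.31 z 21.0
19.43 x 492 f -0.04 fy 0.1 fz 0.1 err 0.55 z 21.1
19.80 x 502 f -0.14 fy 0.0 fz -0.7 err 0.63 z 21.1
20.17 x 512 f 0.31 fy -0.7 fz -0.4 err 0.61 z 21.1
20.53 x 522 f -0.33 fy 0.2 fz 0.1 err 0.59 z 21.1
20.90 x 532 f 0.57 fy 0.1 fz -0.7 err 0.52 z 21.1
21.27 x 542 f -0.17 fy -0.9 fz 0.2 err 0.49 z 21.1
21.63 x 552 f -0.71 fy -0.7 fz -0.2 err 0.48 z 21.1
22.00 x 562 f 0.28 fy 0.3 fz 0.2 err 0.40 z 21.1
22.37 x 572 f 0.42 fy 0.4 fz 0.6 err 0.36 z 21.1
22.73 x 582 f 13.32 fy -0.1 fz 8.1 err -5.63 z 20.6
```

Run:
```python
from cell import manip, vision
from h import *
s=manip.sense();print(s["contact_force"],s["position"])
for n in("top","side"):
    c=vision.camera(n);im=c["pixels"][...,::-1]
    cr=im[195:325,320:460] if n=="top" else im[225:365,270:430]
    cv2.imwrite(f"pics/{n}2.png",cv2.resize(cr,None,fx=4,fy=4,interpolation=cv2.INTER_CUBIC))
```

```text
[-13.35679265   0.10492436   7.96466581] [ 576.36568628 -190.0419076    20.61224453]
```

View pics/top2.png

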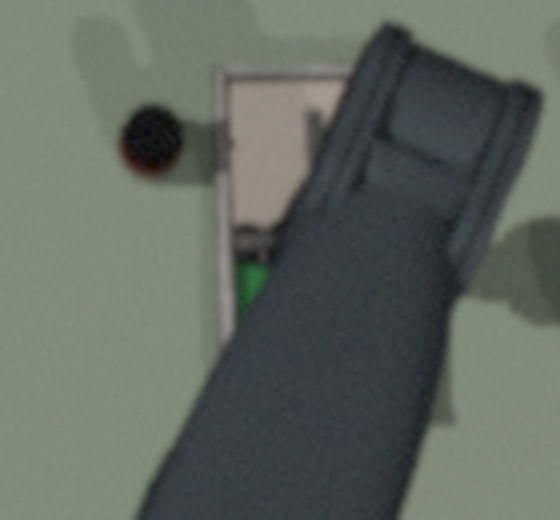

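View pics/side2.png

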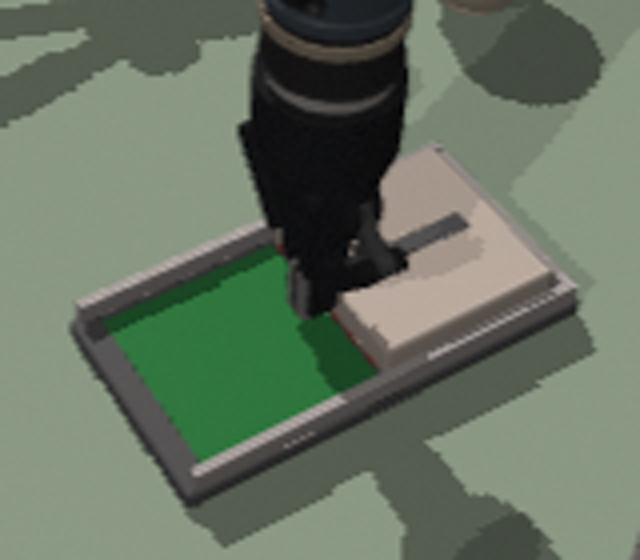

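The cover is near the far end. A thin red line shows at its near edge (side picture, 350,330) and a thin dark line at its far edge. I back off and measure whether it is fully home.

Run:
```python
from cell import manip, vision
from h import *
Y=0.015;u=np.array([np.cos(Y),np.sin(Y)])
def P(x,z): 
    q=np.array([585,-190.])+u*(x-585);return [q[0],q[1],z]
manip.servo_line(P(545,21),feed=120);manip.servo_line(P(480,150),feed=200);manip.wait(.1)
c=wrist(manip,vision);np.savez("w5.npz",**c);cv2.imwrite("pics/w5.png",c["pixels"][...,::-1])
c=vision.camera("side");np.savez("side3.npz",**c);cv2.imwrite("pics/side3.png",cv2.resize(c["pixels"][225:365,270:430,::-1],None,fx=5,fy=4,interpolation=cv2.INTER_CUBIC)[:600])
print(manip.sense()["time"])
```

```text
24.3667
```

View pics/w5.png

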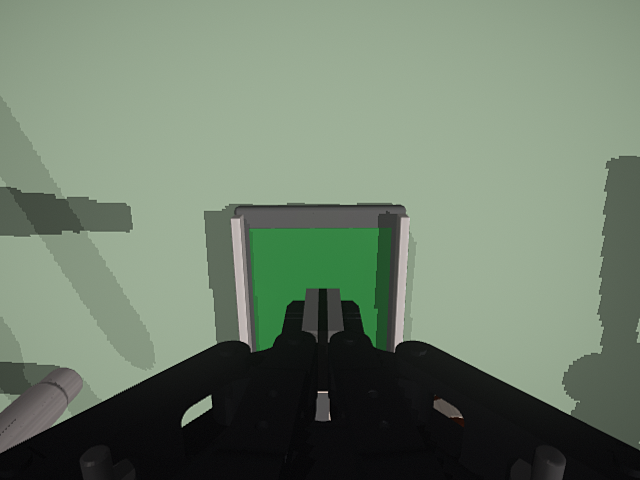

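View pics/side3.png

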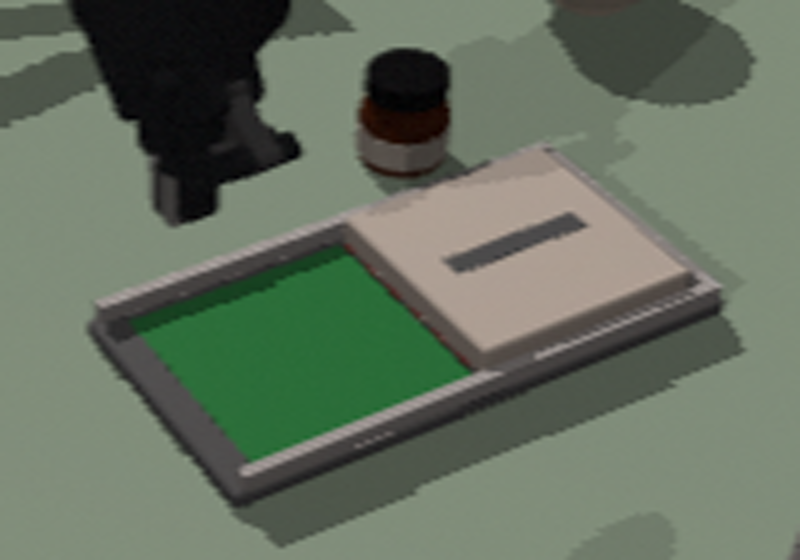

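The cover hides the red field except for a hairline along its near edge. To be sure this is the hard stop, I push once more and check that the contact position stays the same.

Run:
```python
from cell import manip, vision
from h import *
Y=0.015;u=np.array([np.cos(Y),np.sin(Y)])
def P(x,z): 
    q=np.array([585,-190.])+u*(x-585);return [q[0],q[1],z]
manip.servo_line(P(540,21),feed=150);manip.wait(.15);f0=manip.sense()["contact_force"]
for x in(572,576,579,582,585):
    manip.servo_line(P(x,21),feed=60);manip.wait(.1);s=manip.sense();d=s["contact_force"]-f0
    print(f"{s['time']:.2f} {x} f {-d[:2]@u:.1f} fz {d[2]:.1f} at {(s['position'][:2]-np.array(P(0,0)[:2]))@u:.2f}")
    if -d[:2]@u>18: break
manip.servo_line(P(540,22),feed=100);manip.servo_line(P(500,60),feed=150);manip.servo_line(P(420,220),feed=250);manip.move_to([330,-20,300],ori(Y+np.pi));manip.wait(.2)
for n in("top","side"):
    c=vision.camera(n);np.savez(n+"4.npz",**c)
    im=c["pixels"][...,::-1];cv2.imwrite(f"pics/{n}4.png",im)
    a=dict(np.load(n+"0.npz"))["pixels"].astype(int);print(n)
    b,s,ce=big(mask(c,(105,120,50),(125,255,255)));print("blue",s,ce)
c=vision.camera("top");cv2.imwrite("pics/top5.png",cv2.resize(c["pixels"][195:325,200:440,::-1],None,fx=3.2,fy=3.2,interpolation=cv2.INTER_CUBIC))
s=manip.sense();print(s["time"],s["contact_force"])
```

```text
26.40 572 f 0.6 fz -0.4 at 571.61
26.75 576 f 1.1 fz -1.2 at 576.03
27.10 579 f 7.9 fz 4.6 at 576.37
27.45 582 f 13.4 fz 8.0 at 576.35
27.80 585 f 20.7 fz 13.8 at 576.40
top
blue [256 260  12  54 232] [261.40517241 286.73706897]
side
blue [221 182  49  28 361] [241.32963989 196.19944598]
30.9833 [-0.25820722 -0.97635193 -0.85388527]
```

View pics/top5.png

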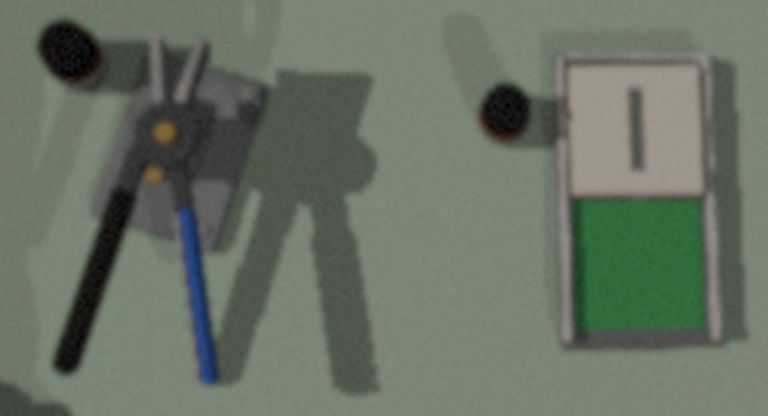

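View pics/side4.png

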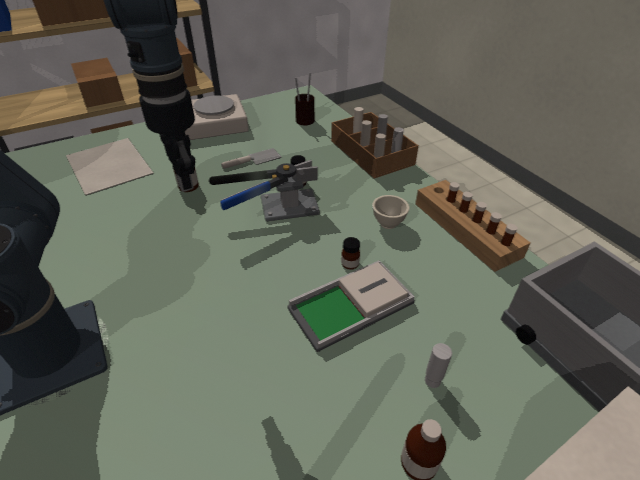

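The second push stopped at the same place (576.4) from 8 to 21 N, so this is the hard stop. The top view shows the cover against the end stop with green showing. The lever is back in its starting pixels, the objects stand as before, and the arm is clear.

Run:
```python
from cell import ticket
print(ticket.finish_job())
```

```text
the job is handed in; nothing more can be done
None
```

The crimper check is done and recorded on the board. I handed it in at about 31 s of the 53 s allowed.

- **Lever:** I pressed it from its outer side with the sides of the shut fingers, about 150 mm from the pivot. It took about 2 N to start and 7 N near the stop. The force then jumped to about 12 N at roughly 0.36 rad, which I took as the stop. I held it there for about 1.1 s, with clear air to the bar in the wrist picture, then backed off. The lever returned to its starting angle, 0.162 rad in world axes both before and after, and to the same pixels.
- **Cover:** I pushed it along the track to the hard stop. A second push held the same position (576.4 mm) from 8 to 21 N, so it is fully home. The top view shows green only, and the arm is clear.
- **What disagreed:**
  - The lever's outer face measured 3–4 mm farther out than the pivot position implied, so I found contact by force instead.
  - A hairline of red showed under the cover's near edge in the closer side view, even though the cover was at its stop.
  - The force reading was near zero while the cover slid, not the expected 2 N.
- **Other objects:** In the final top and side pictures, the things near the crimper and the board stood where they started. I compared them by eye only.

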